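Load a filter cube behind its spring gate

ROBOT

A 6-joint arm with a two-finger parallel gripper is mounted at the origin on a cart in front of the work surface, level with it; the furniture and walls round the work are solid. World frame = base frame: x ahead of the robot, y to its left, z up, the work surface at z = 0. Lengths are in m, angles in degrees, forces in N, time in s.
With the tool pointing down it reaches from about 0.4 to 0.825 m from the base axis. Payload 7 kg.
Tool frame: the origin (TCP) lies on the centre line of the jaws, within the pads' length; the fingertips stand 17 mm ahead of it and the grasp point (between the pads) lies 2 mm behind it; y points along the fingers, z is the direction in which the jaws open and shut, and the axes are right-handed (so a half turn about y gives the same grasp; the last joint's range is limited). The gripper opens to 88 mm and grips with 3 to 60 N. Pads are 19 mm wide; open, the fingers measure 130 mm over their backs; the gripper's body (78 mm by 193 mm) begins 47 mm behind the grasp point.
Start: joints at [-55.8, 20.546, 0.682, 0, -70.136, -16.507], TCP at [0.205, -0.643, 0.244] pointing down, gripper open.
Joint ranges: [-176.03, 176.03], [-82.01, 121.73], [-58.28, 71.71], [-173.87, 95.51], [-174.79, -0.11], [-173.66, 173.66]. Speed limits (degrees/s): [136.94, 136.94, 172.46, 180, 180, 180].

INTERFACE

Orientations are given as [roll, pitch, yaw] about the fixed x, y, z axes, in that order (R = Rz(yaw) Ry(pitch) Rx(roll)).
In Python, from plant import r, capture, camera_info gives the robot as it stands. The module is installed in compiled form; this text tells all that it offers.
- The arm moves only by the tool apply_moves, never from a script. Its argument "deltas" is a list of rows, each an object of numbers: "tx", "ty", "tz": the shift along the tool's x, y, z in m; "turn": the turn about the tool's y in rad; "gripper": the finger opening in m, from 0 to 0.0876. A call has 1 to 5 rows; each row is the pose to reach, as a shift and turn from the pose commanded when the call began, along the tool's axes at that moment; what a row does not reach only later rows make up. A row lasts 1/10 s, in which the tool goes at most 50 mm and 8.59 degrees, less where a joint would pass 70% of its speed; a pose out of reach is approached as far as the arm can. A call with a gripper value outside its range is refused whole. The fingers move at their own pace and stop on an object; "newtons" is the grip in N (left out, the last holds). Time passes only in rows, so rows that repeat a pose let the fingers close. It gives the time, the measured TCP pose, the force and the opening at its end, in the units of the state.
- r.get_state(): the state, without advancing time (a new reading comes with each control period).
- capture(name): name is "side" or "top" or "wrist"; returns (picture, depth): 400x640x3 uint8, red, green, blue; 400x640 float32, m along the optical axis (not along the pixel's ray), 0 where there is no reading.
- camera_info(name): a dict with "K" (3x3 intrinsics, pixels), "eye" and "orientation" of the camera in the world; the wrist camera has in their place "tool_from_camera" (4x4, takes a point from camera to tool coordinates, whose origin is the TCP and whose axes are the tool frame's). Camera axes: x right, y up, looking along -z (the intrinsics and any distortion apply to the point x, -y, -z); pixel columns grow to the right and rows downward; lengths in m; the calibration is good to about 2 mm. The wrist camera is an equidistant fisheye: a pixel r from the principal point sees the ray r / f radians off the axis. A picture is of the moment at which its call begins: read the wrist's pose just before it. camera_info takes no time and is no camera call.
- r.close_job(): hands the job in, once; it reports no verdict.
The state is a dict: "time_s": time; "joints": joint angles; "qd": joint speeds; "joint_torque": joint torques, N m; "tcp_pos": TCP position; "eef_rot": TCP orientation; "contact_force": force on the tool from outside, world axes, zero at the start; "moment": the same for the moment, N m; "gripper_width": finger opening in m.
Only numpy, scipy, OpenCV 4.12 (cv2) and the standard library are available. Lean on these libraries where they do the work, as an engineer would, in place of code of your own. Each camera call takes 0.05 s, during which the arm holds its last target.

TASK

Load the loose fluorescence filter cube into the empty place of the two-place cube holder, its round side window facing the holder's middle wall. Push the spring gate back with the cube and hold it open while you lower the cube in beside the wall, so that the gate closes over the cube when it is fully down; then let go, and leave the other things alone.

Things in the scene. Friction and masses are not known exactly. Their poses are not given: they have to be found in the camera images.
- cube_center (a point): Centre of the loose black filter cube, half-way up, with the cube's axes (z up). The cube is 38 mm along its x, 30 mm along its y, 34 mm tall (a ring in its top adds 2 mm), 0.08 to 0.17 kg, and stands on the table. The plain y faces, 30 mm apart, are for grasping. The -x face has the round side window and is open: do not push there. The +x face is a closed wall
- cube_window (a point): Centre of the loose cube's round side window, a disc of dark glass about 24 mm across on its -x face, 19 mm from the cube's centre. At the start it faces roughly to the robot's right (-y), within 0.6 rad
- holder: Two-place cube holder, fixed: aluminium base plate 160 mm (its x) by 64 mm (its y), 10 mm thick; origin at the middle of its underside, z up. A black wall stands across its middle. The empty place is on the wall's +x side; on the -x side an identical cube is already loaded (fixed). Each has a spring gate at its outer end. Beside the places in y nothing is higher than 17 mm above the table
- wall_top (a point): Middle of the top edge of the holder's middle wall, at holder x = 0, 33 mm above the table. The wall is 10 mm thick in x (its face to the empty place is at holder x = 5 mm) and 30 mm wide in y. The empty place lies to the robot's left of the wall, the loaded cube to its right (the holder's x points along +y, within 0.45 rad)
- seat (a point): Where the cube's centre lies when loaded: the middle of the empty place, at holder x = 25.5 mm, 27 mm above the table (the cube then stands on the base plate). Axes as the holder's; the loaded cube's x points along the holder's x. The place is 41 mm long in x, from the wall to the closed gate's leaf at holder x = 46 mm, and 34 mm wide in y, between two round guide rods 5 mm high
- gate_hinge (a point): Hinge axis of the empty place's gate, along the holder's y, at holder x = 52 mm, 16 mm above the table. Above it stands the steel leaf, 24 mm wide in y, with a black nose pad at the top that reaches in over the place, and a thumb tab sloping outward above that, up to 68 mm above the table. Lugs beside the hinge reach 22 mm above the table
- gate (a joint): Angle of the empty place's spring gate, rad: 0 closed (at rest on a stop), growing as its top is pushed outward, towards holder +x, to 0.7 at most. The spring always closes it, with about 2.5 N at the nose when closed and 5 N at 0.3 rad. To let the cube pass between wall and nose it must be open about 0.2 rad
- gate_nose (a point): Middle of the inner face of that gate's nose pad (moves with it). Closed, the face is upright, at holder x = 39 mm, 18 mm wide in y, and spans 45.5 to 57.5 mm above the table. The nose's top is flat: a cube pressed straight down on it jams. Closed over the loaded cube it covers the outer 5 mm of the cube's top with 1.5 mm to spare above
- objective_can: Bystander: an upright canister 36 mm across and 61 mm tall with a white cap, near the cube; origin at the middle of its underside
- hex_key: Bystander: a steel hex key, 83 mm long, lying on the table
- lens_tube: Bystander: a short black tube, 30 mm across and 26 mm tall, upright; origin at the middle of its underside
- oil_dropper: Bystander: a brown dropper bottle, 29 mm across and 89 mm tall; origin at the middle of its underside
Not all that is in view belongs to the job. Leave any yellow look-alike of the part that bears cube_center alone.

How it is judged:
By the outcome, as a careful person would: the job done as asked, in the order asked, and still so for the second after the job is handed in, with the robot touching nothing.
It also fails if it takes over 35 s, if anything falls off the work surface, if the arm or the gripper's body presses on something with over 40 N, if the wrist force passes 120 N, or if a joint passes its speed limit or range.

## Working session

There is one attempt and no reset: what is moved stays moved. The work goes in short steps, Python scripts to look and compute and a tool call to move; the robot and the scene stay as the last step left them, time stands still between calls to the robot, and variables do not carry over. Pictures are saved under pics/ and viewed, and the job is handed in when it is done.

Besides the shell and the picture viewer there is one more tool, called after "Emit:" as name(argument=value, ...) on one line, values as JSON. apply_moves: Moves the arm, as the interface text tells. Its arguments: {"type":"object","properties":{"deltas":{"type":"array","items":{"type":"object","properties":{"tx":{"type":"number"},"ty":{"type":"number"},"tz":{"type":"number"},"turn":{"type":"number"},"gripper":{"type":"number"}}}},"newtons":{"type":"number"}},"required":["deltas"]}

```bash
mkdir -p pics; ls; python3 - <<'E'
from plant import r,capture,camera_info
import cv2,numpy as np
print(r.get_state())
for n in ("side","top","wrist"):
    i=camera_info(n); print(n,i)
for n in ("side","top"):
    p,d=capture(n); cv2.imwrite(f"pics/{n}0.png",p[:,:,::-1]); np.save(f"pics/{n}0.npy",d); np.save(f"pics/{n}0p.npy",p)
E
```

```text
pics
{'time_s': 0.0, 'joints': array([-5.57994865e+01,  2.05912110e+01,  6.33747856e-01, -1.99381850e-02,
       -7.01362247e+01, -1.65081287e+01]), 'qd': array([-0.04666597,  0.00616749, -0.01839228,  0.10929502, -0.0765485 ,
       -0.11206228]), 'joint_torque': array([-2.50326171e-03, -5.82717633e+01,  2.93052560e+01,  6.99668258e+00,
        6.67315442e-03, -2.11327315e-04]), 'tcp_pos': array([ 0.20498423, -0.64263509,  0.24262557]), 'eef_rot': array([-8.99048478e+01,  8.65350593e-03,  1.76856019e+01]), 'contact_force': array([-1.04990104, -0.87078395, -0.06595554]), 'moment': array([-0.00292625,  0.01081151,  0.03432732]), 'gripper_width': 0.08721840286708697}
side {'K': array([[474.43007591,   0.        , 323.40293799],
       [  0.        , 474.43007591, 200.96513649],
       [  0.        ,   0.        ,   1.        ]]), 'eye': array([0.52081589, 0.93799353, 0.68695973]), 'orientation': array([ 49.92417686,   1.22958656, 176.13177462])}
top {'K': array([[382.1963525 ,   0.        , 313.50241232],
       [  0.        , 382.1963525 , 197.96186235],
       [  0.        ,   0.        ,   1.        ]]), 'eye': array([0.39181332, 0.1933699 , 0.93987803]), 'orientation': array([  5.27551132,   0.9132641 , -90.48950659])}
wrist {'K': array([[309.70691629,   0.        , 318.54354419],
       [  0.        , 309.70691629, 199.86953176],
       [  0.        ,   0.        ,   1.        ]]), 'tool_from_camera': array([[ 7.34531830e-04, -9.60015063e-01, -2.79947387e-01,
        -7.46433516e-02],
       [ 3.28267039e-04,  2.79947679e-01, -9.60015203e-01,
        -1.40701782e-01],
       [ 9.99999676e-01,  6.13264224e-04,  5.20771783e-04,
         9.58148519e-06],
       [ 0.00000000e+00,  0.00000000e+00,  0.00000000e+00,
         1.00000000e+00]])}
```

View pics/side0.png

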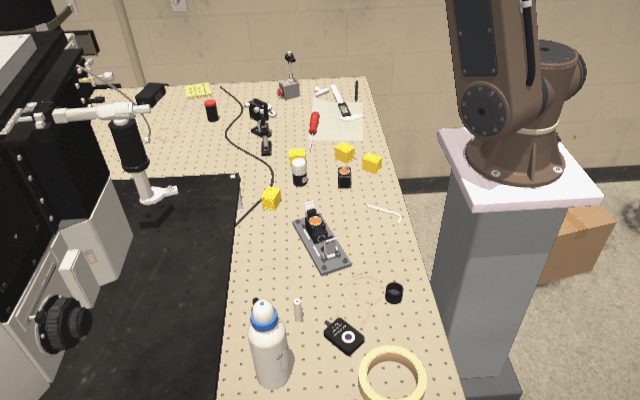

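View pics/top0.png

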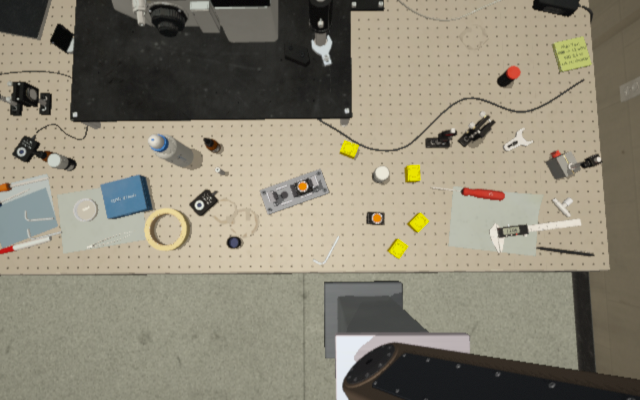

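The side view shows the holder at about (320,240) and the loose black cube at (344,177). In the top view they are at (295,190) and (375,218), with the white-capped can at (381,174). Next I'll enlarge both.

```bash
cat > h.py <<'E'
import numpy as np,cv2
from scipy.spatial.transform import Rotation as R
from plant import r,capture,camera_info
def pose():
    s=r.get_state(); return s['tcp_pos'],R.from_euler('xyz',s['eef_rot'],degrees=True).as_matrix()
def cam(n,po=None):
    i=camera_info(n)
    if n=='wrist':
        p,M=po if po is not None else pose(); T=i['tool_from_camera']
        return i['K'],p+M@T[:3,3],M@T[:3,:3]
    return i['K'],i['eye'],R.from_euler('xyz',i['orientation'],degrees=True).as_matrix()
def ray(n,u,v,po=None):
    K,e,M=cam(n,po); a=(u-K[0,2])/K[0,0]; b=(v-K[1,2])/K[1,1]
    if n=='wrist':
        t=np.hypot(a,b); s=np.sin(t)/t if t>1e-9 else 1; d=np.array([a*s,-b*s,-np.cos(t)])
    else: d=np.array([a,-b,-1.])
    return e,M@d
def onplane(n,u,v,z,po=None):
    e,d=ray(n,u,v,po); return e+d*(z-e[2])/d[2]
def proj(n,X,po=None):
    K,e,M=cam(n,po); c=M.T@(np.asarray(X)-e); x,y,w=c[0],-c[1],-c[2]
    if n=='wrist':
        rr=np.hypot(x,y); t=np.arctan2(rr,w); x,y=(x/rr*t,y/rr*t)
    else: x,y=x/w,y/w
    return np.array([K[0,0]*x+K[0,2],K[1,1]*y+K[1,2]])
E
python3 - <<'E'
from h import *
for n,c in (("top",(250,145,420,245)),("side",(270,130,400,285))):
    p=np.load(f"pics/{n}0p.npy")[c[1]:c[3],c[0]:c[2]]
    k=4.5 if n=="top" else 3.8
    cv2.imwrite(f"pics/{n}z.png",cv2.resize(p[:,:,::-1],None,fx=k,fy=k,interpolation=cv2.INTER_CUBIC))
print(onplane('top',375,218,.036),onplane('top',302,187,.046),onplane('top',295,191,.01),onplane('top',381,174,.061))
print(onplane('side',344,172,.036),onplane('side',316,222,.046))
E
```

```text
[0.42650639 0.06245791 0.036     ] [0.50069089 0.23379825 0.046     ] [0.4953892  0.25264064 0.01      ] [0.52726775 0.04984062 0.061     ]
[0.42849238 0.06631098 0.036     ] [0.50224583 0.24046748 0.046     ]
```

View pics/topz.png

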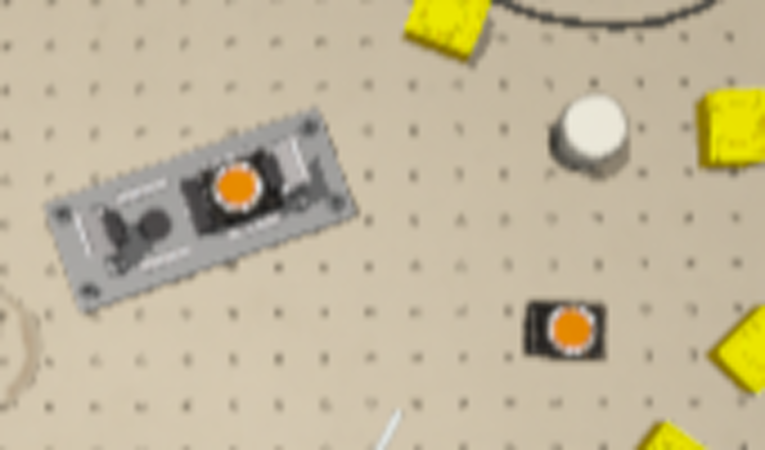

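View pics/sidez.png

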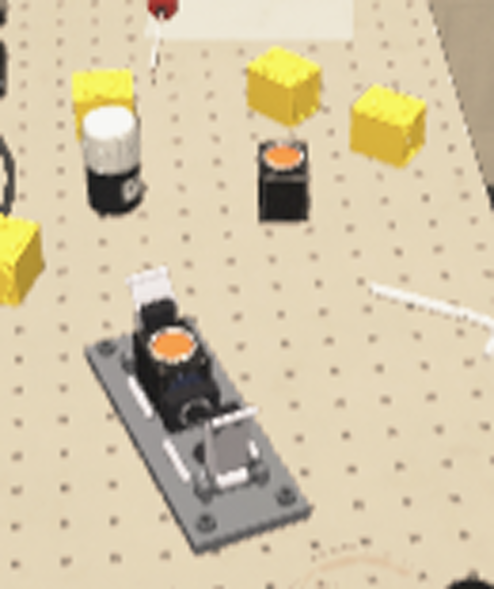

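Emit:
apply_moves(deltas=[{"tx": 0.036, "tz": 0.032, "turn": -0.14}, {"tx": 0.072, "tz": 0.064, "turn": -0.28}, {"tx": 0.108, "tz": 0.096, "turn": -0.42}, {"tx": 0.144, "tz": 0.128, "turn": -0.56}, {"tx": 0.18, "tz": 0.16, "turn": -0.7}])

```text
invalid input at $.deltas[0]: expected keys tx, ty, tz, turn, gripper
```

Emit:
apply_moves(deltas=[{"tx": 0.036, "ty": 0, "tz": 0.032, "turn": -0.14, "gripper": 0.087}, {"tx": 0.072, "ty": 0, "tz": 0.064, "turn": -0.28, "gripper": 0.087}, {"tx": 0.108, "ty": 0, "tz": 0.096, "turn": -0.42, "gripper": 0.087}, {"tx": 0.144, "ty": 0, "tz": 0.128, "turn": -0.56, "gripper": 0.087}, {"tx": 0.18, "ty": 0, "tz": 0.16, "turn": -0.7, "gripper": 0.087}])

```text
time_s: 0.6
tcp_pos: [0.3284, -0.4341, 0.2433]
eef_rot: [-90.0, -0.0, 58.1]
contact_force: [1.1, -0.7, -0.1]
gripper_width: 0.087
```

Emit:
apply_moves(deltas=[{"tx": 0.048, "ty": 0.006, "tz": 0.007, "turn": -0.11, "gripper": 0.087}, {"tx": 0.096, "ty": 0.012, "tz": 0.014, "turn": -0.22, "gripper": 0.087}, {"tx": 0.144, "ty": 0.018, "tz": 0.021, "turn": -0.33, "gripper": 0.087}, {"tx": 0.192, "ty": 0.024, "tz": 0.028, "turn": -0.44, "gripper": 0.087}, {"tx": 0.24, "ty": 0.03, "tz": 0.035, "turn": -0.56, "gripper": 0.087}])

```text
time_s: 1.1
tcp_pos: [0.4265, -0.2122, 0.2134]
eef_rot: [-90.0, -0.0, 90.1]
contact_force: [1.3, -0.1, -0.5]
gripper_width: 0.087
```

Emit:
apply_moves(deltas=[{"tx": 0.047, "ty": 0.003, "tz": -0.002, "turn": 0, "gripper": 0.087}, {"tx": 0.094, "ty": 0.006, "tz": -0.004, "turn": 0, "gripper": 0.087}, {"tx": 0.141, "ty": 0.009, "tz": -0.006, "turn": 0, "gripper": 0.087}, {"tx": 0.188, "ty": 0.012, "tz": -0.008, "turn": 0, "gripper": 0.087}, {"tx": 0.23, "ty": 0.015, "tz": -0.01, "turn": 0, "gripper": 0.087}])

```text
time_s: 1.6
tcp_pos: [0.4363, 0.0179, 0.1985]
eef_rot: [-90.0, -0.0, 89.9]
contact_force: [1.1, -0.2, 0.1]
gripper_width: 0.0865
```

```bash
python3 - <<'E'
from h import *
po=pose(); p,d=capture('wrist'); print(po)
np.savez('pics/w1.npz',p=p,d=d,t=po[0],M=po[1])
cv2.imwrite('pics/w1.png',p[:,:,::-1])
E
```

```text
(array([0.4362508 , 0.01785168, 0.19854775]), array([[ 1.48437743e-03,  3.36361093e-04, -9.99998842e-01],
       [ 9.99998852e-01,  3.02840341e-04,  1.48447931e-03],
       [ 3.03339311e-04, -9.99999898e-01, -3.35911177e-04]]))
```

View pics/w1.png

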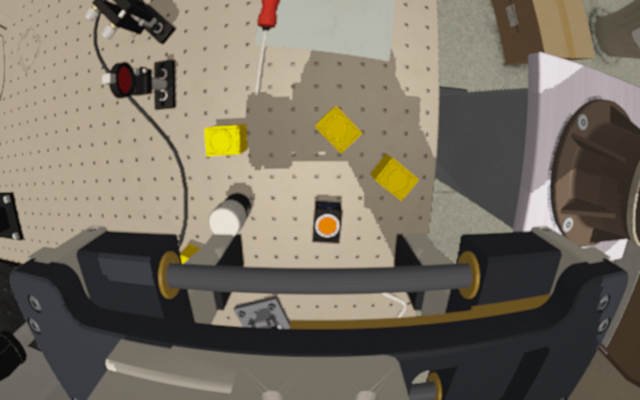

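The wrist view shows the loose cube at (327,222), with its window side toward the top of the image. The can is at (228,215). I'll enlarge the cube area.

```bash
python3 - <<'E'
from h import *
z=np.load('pics/w1.npz'); p=z['p']
q=p[185:255,290:370]
g=np.clip(q.astype(float)*2.0,0,255).astype(np.uint8)
cv2.imwrite('pics/w1z.png',cv2.resize(g[:,:,::-1],None,fx=8,fy=8,interpolation=cv2.INTER_NEAREST))
E
```

```text
(no output)
```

View pics/w1z.png

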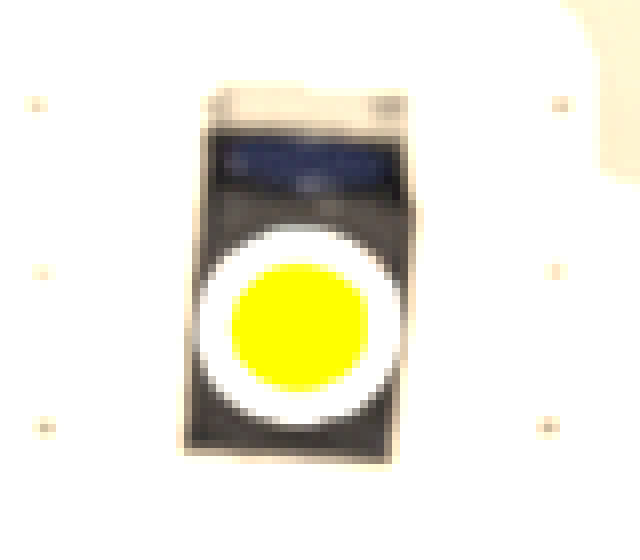

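```bash
python3 - <<'E'
from h import *
z=np.load('pics/w1.npz'); po=(z['t'],z['M'])
f=lambda u,v:(290+u/8-.5,185+v/8-.5)
C=[onplane('wrist',*f(*c),.034,po)[:2] for c in [(207,190),(410,202),(187,450),(393,461)]]
C=np.array(C); print(C); print('ctr',C.mean(0))
for a,b in((0,2),(1,3),(0,1),(2,3)):
    v=C[b]-C[a]; print(np.linalg.norm(v)*1e3,np.degrees(np.arctan2(v[1],v[0])))
p=z['p'].astype(int); m=(p[...,0]>180)&(p[...,2]<90)&(p[...,1]<180)&(p[...,1]>80)
n,l,s,c=cv2.connectedComponentsWithStats(m.astype(np.uint8))
for i in range(1,n):
    if s[i,4]>60: print(c[i],s[i,4],onplane('wrist',*c[i],.036,po))
pt=np.load('pics/top0p.npy').astype(int); m=(pt[...,0]>180)&(pt[...,2]<90)&(pt[...,1]<190)&(pt[...,1]>80)
n,l,s,c=cv2.connectedComponentsWithStats(m.astype(np.uint8))
for i in range(1,n):
    if s[i,4]>10 and s[i,4]<200: print('top',c[i],s[i,4],onplane('top',*c[i],.035))
E
```

```text
[[0.44065838 0.04051232]
 [0.41432641 0.04221673]
 [0.44354977 0.07721428]
 [0.4158256  0.07895468]]
ctr [0.42859004 0.0597245 ]
36.815670843160994 85.49553815918705
36.76852974547409 87.66319565804221
26.387073551330726 176.2965452693338
27.77874013544583 176.40792970639077
[338.12345679 129.09781576] 1053 [ 0.41814101 -0.04080393  0.036     ]
[396.41073512 179.02333722] 857 [0.35766676 0.00885574 0.036     ]
[326.95132743 225.45132743] 226 [0.42860993 0.05883517 0.036     ]
top [302.04347826 185.89130435] 46 [0.50469334 0.23417657 0.035     ]
top [  2.39285714 186.89285714] 28 [0.50987967 0.95851543 0.035     ]
top [376.54 217.68] 50 [0.42726627 0.05866935 0.035     ]
```

Emit:
apply_moves(deltas=[{"tx": 0.04, "ty": 0, "tz": -0.016, "turn": -0.08, "gripper": 0.087}, {"tx": 0.08, "ty": 0, "tz": -0.032, "turn": -0.16, "gripper": 0.087}, {"tx": 0.12, "ty": 0, "tz": -0.048, "turn": -0.24, "gripper": 0.087}, {"tx": 0.15, "ty": 0, "tz": -0.064, "turn": -0.32, "gripper": 0.087}, {"tx": 0.15, "ty": 0, "tz": -0.064, "turn": -0.32, "gripper": 0.087}])

```text
time_s: 2.15
tcp_pos: [0.5026, 0.1689, 0.1979]
eef_rot: [-90.0, 0.0, 108.5]
contact_force: [-0.1, -1.5, 0.1]
gripper_width: 0.0871
```

```bash
python3 - <<'E'
from h import *
po=pose(); p,d=capture('wrist'); print(po[0])
np.savez('pics/w2.npz',p=p,d=d,t=po[0],M=po[1])
cv2.imwrite('pics/w2.png',p[:,:,::-1])
E
```

```text
[0.50258606 0.16888696 0.1978573 ]
```

View pics/w2.png

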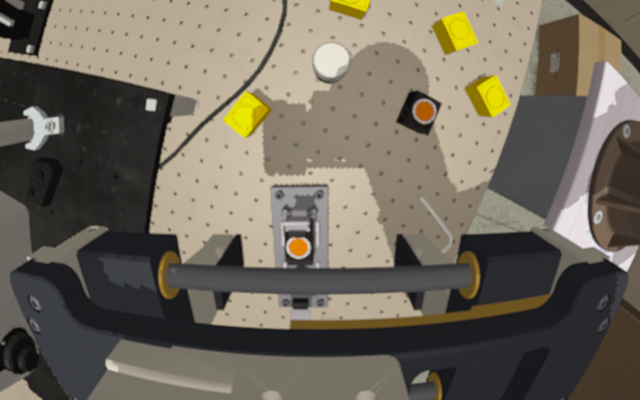

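The holder lies upright in the image with its upper end at (300,190), but the gripper bar hides the empty place. I'll move further along the tool x-axis.

Emit:
apply_moves(deltas=[{"tx": 0.04, "ty": 0, "tz": -0.009, "turn": 0, "gripper": 0.087}, {"tx": 0.08, "ty": 0, "tz": -0.018, "turn": 0, "gripper": 0.087}, {"tx": 0.11, "ty": 0, "tz": -0.018, "turn": 0, "gripper": 0.087}, {"tx": 0.11, "ty": 0, "tz": -0.018, "turn": 0, "gripper": 0.087}, {"tx": 0.11, "ty": 0, "tz": -0.018, "turn": 0, "gripper": 0.087}])

```text
time_s: 2.7
tcp_pos: [0.4831, 0.2753, 0.1983]
eef_rot: [-89.9, 0.0, 108.2]
contact_force: [-0.3, -0.4, 0.5]
gripper_width: 0.0869
```

```bash
python3 - <<'E'
from h import *
po=pose(); p,d=capture('wrist'); print(po[0])
np.savez('pics/w3.npz',p=p,d=d,t=po[0],M=po[1])
q=p[70:240,250:390]
g=np.clip(q.astype(float)*1.6,0,255).astype(np.uint8)
cv2.imwrite('pics/w3z.png',cv2.resize(g[:,:,::-1],None,fx=3.5,fy=3.5,interpolation=cv2.INTER_NEAREST))
cv2.imwrite('pics/w3.png',p[:,:,::-1])
E
```

```text
[0.48308864 0.27530685 0.19827338]
```

View pics/w3.png

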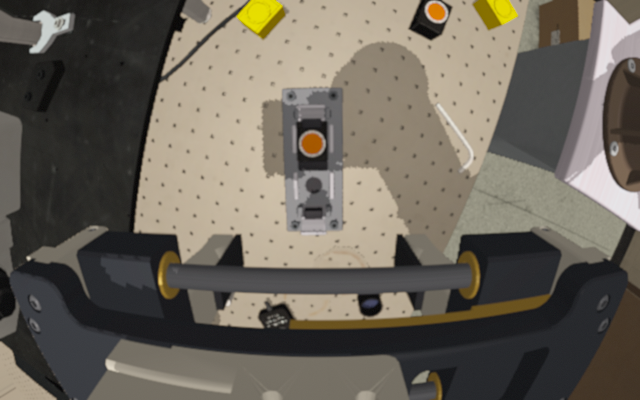

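View pics/w3z.png

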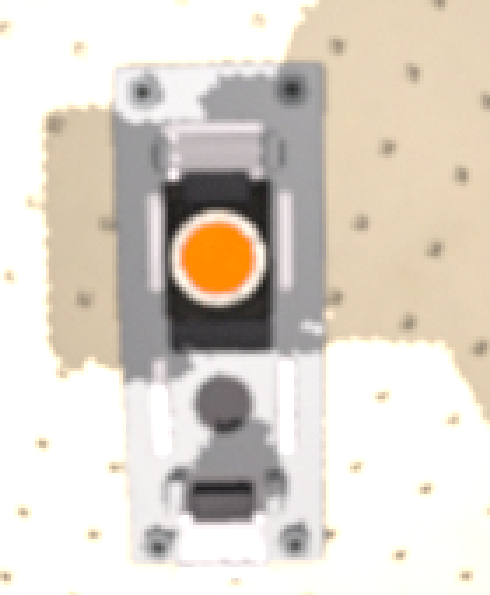

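```bash
python3 - <<'E'
from h import *
z=np.load('pics/w3.npz'); po=(z['t'],z['M']); p=z['p'].astype(int)
f=lambda u,v:(250+u/3.5-.5,70+v/3.5-.5)
P=lambda u,v,h:onplane('wrist',*f(u,v),h,po)[:2]
for nm,L in (('corner',[(117,65),(326,65),(133,562),(325,560)]),('screw',[(143,92),(292,90),(158,545),(294,543)])):
    C=np.array([P(*c,.01) for c in L]); print(nm,C.round(4).tolist(),'ctr',C.mean(0))
    for a,b in((0,2),(1,3),(1,0),(3,2)):
        v=C[b]-C[a]; print(np.linalg.norm(v)*1e3,np.degrees(np.arctan2(v[1],v[0])))
m=(p[...,0]>150)&(p[...,2]<90)&(p[...,1]<180)&(p[...,1]>60)
n,l,s,c=cv2.connectedComponentsWithStats(m.astype(np.uint8))
for i in range(1,n):
    if s[i,4]>60: print(c[i],s[i,4],onplane('wrist',*c[i],.046,po),onplane('wrist',*c[i],.036,po))
print('nose edge',P(222,483,.0575))
# top view corners
C=np.array([onplane('top',250+u/4.5-.5,145+v/4.5-.5,.01)[:2] for u,v in [(317,108),(358,212),(46,205),(86,313)]]);print(C.mean(0),C)
z=np.load('pics/w2.npz'); po=(z['t'],z['M']); p=z['p'].astype(int)
m=(p[...,0]>150)&(p[...,2]<90)&(p[...,1]<180)&(p[...,1]>60)
n,l,s,c=cv2.connectedComponentsWithStats(m.astype(np.uint8))
for i in range(1,n):
    if s[i,4]>60: print('w2',c[i],s[i,4],onplane('wrist',*c[i],.046,po),onplane('wrist',*c[i],.036,po))
E
```

```text
corner [[0.5511, 0.1905], [0.4917, 0.1713], [0.5002, 0.34], [0.4407, 0.3197]] ctr [0.49593628 0.25539643]
157.94351445642567 108.8123642081061
156.93224106729974 108.94808653503327
62.46043228486723 17.940112593587397
62.8249649806978 18.867880609316213
screw [[0.5411, 0.1961], [0.4989, 0.1819], [0.4941, 0.3317], [0.4523, 0.3172]] ctr [0.49661185 0.25673032]
143.49867199787408 109.11188388282855
143.16141715637514 108.98063310487234
44.52665225860487 18.694191459733137
44.197523078345476 19.128774427333322
[261.14285714  23.78571429] 70 [0.5865011 0.1371597 0.046    ] [0.58918983 0.13488161 0.036     ]
[436.17703349  11.38277512] 209 [0.43115143 0.06463063 0.046     ] [0.42853809 0.05987712 0.036     ]
[311.72619048 143.2202381 ] 336 [0.50447541 0.23376943 0.046     ] [0.50436461 0.23478862 0.036     ]
nose edge [0.48470455 0.2904527 ]
[0.49539459 0.25420544] [[0.55044677 0.19098496]
 [0.49302625 0.16928255]
 [0.4986137  0.33927163]
 [0.43949165 0.31728261]]
w2 [601.42931937  43.90575916] 191 [ 0.21782059 -0.13956112  0.046     ] [ 0.20723763 -0.14766617  0.036     ]
w2 [257.69827586 113.42241379] 232 [0.58197023 0.11583688 0.046     ] [0.58383313 0.11646078 0.036     ]
w2 [424.14814815 110.84074074] 270 [0.43203825 0.06072412 0.046     ] [0.42877679 0.05946438 0.036     ]
w2 [298.01333333 246.70222222] 225 [0.50470899 0.23306031 0.046     ] [0.50393126 0.23769066 0.036     ]
```

Emit:
apply_moves(deltas=[{"tx": -0.038, "ty": 0, "tz": 0.024, "turn": 0.08, "gripper": 0.087}, {"tx": -0.076, "ty": 0, "tz": 0.048, "turn": 0.16, "gripper": 0.087}, {"tx": -0.114, "ty": 0, "tz": 0.072, "turn": 0.24, "gripper": 0.087}, {"tx": -0.152, "ty": 0.02, "tz": 0.096, "turn": 0.32, "gripper": 0.08}, {"tx": -0.188, "ty": 0.04, "tz": 0.119, "turn": 0.379, "gripper": 0.07}])

```text
time_s: 3.25
tcp_pos: [0.4286, 0.0572, 0.1588]
eef_rot: [-90.1, -0.1, 86.2]
contact_force: [1.1, -0.1, -0.2]
gripper_width: 0.0769
```

Emit:
apply_moves(deltas=[{"tx": 0, "ty": 0, "tz": 0, "turn": 0, "gripper": 0.065}, {"tx": 0, "ty": 0, "tz": 0, "turn": 0, "gripper": 0.065}])

```text
time_s: 3.45
tcp_pos: [0.4289, 0.0579, 0.1586]
eef_rot: [-90.0, 0.0, 86.3]
contact_force: [0.1, -0.1, -0.4]
gripper_width: 0.0663
```

```bash
python3 - <<'E'
from h import *
print(r.get_state()['eef_rot'])
for n in ('wrist','side'):
    po=pose(); p,d=capture(n); print(po[0])
    np.savez(f'pics/{n}4.npz',p=p,d=d,t=po[0],M=po[1])
    cv2.imwrite(f'pics/{n}4.png',p[:,:,::-1])
E
```

```text
[-8.99994710e+01  9.78890480e-03  8.63192323e+01]
[0.42887043 0.05785892 0.15862178]
[0.4296928  0.05899595 0.15905688]
```

View pics/wrist4.png

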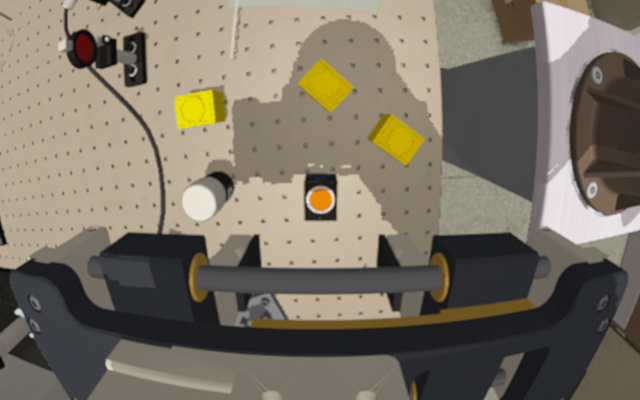

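The cube sits centred between the fingers at (320,200) with its edges upright in the image, so the tool is aligned. I'll descend and grip.

Emit:
apply_moves(deltas=[{"tx": 0, "ty": 0.04, "tz": 0, "turn": 0, "gripper": 0.06}, {"tx": 0, "ty": 0.08, "tz": 0, "turn": 0, "gripper": 0.06}, {"tx": 0, "ty": 0.11, "tz": 0, "turn": 0, "gripper": 0.06}, {"tx": 0, "ty": 0.13, "tz": 0, "turn": 0, "gripper": 0.06}, {"tx": 0, "ty": 0.13, "tz": 0, "turn": 0, "gripper": 0.05}])

```text
time_s: 4.05
tcp_pos: [0.4285, 0.0599, 0.0266]
eef_rot: [-89.8, 0.2, 86.6]
contact_force: [-1.3, 1.2, -0.0]
gripper_width: 0.0567
```

Emit:
apply_moves(deltas=[{"tx": 0, "ty": 0, "tz": 0, "turn": 0, "gripper": 0.04}, {"tx": 0, "ty": 0, "tz": 0, "turn": 0, "gripper": 0.034}, {"tx": 0, "ty": 0, "tz": 0, "turn": 0, "gripper": 0.03}, {"tx": 0, "ty": 0, "tz": 0, "turn": 0, "gripper": 0.022}, {"tx": 0, "ty": 0, "tz": 0, "turn": 0, "gripper": 0.022}], newtons=25)

```text
time_s: 4.55
tcp_pos: [0.43, 0.0604, 0.0296]
eef_rot: [-90.1, -0.1, 86.5]
contact_force: [-2.7, 1.1, 8.1]
gripper_width: 0.0298
```

Emit:
apply_moves(deltas=[{"tx": 0, "ty": 0, "tz": 0, "turn": 0, "gripper": 0.022}, {"tx": 0, "ty": 0, "tz": 0, "turn": 0, "gripper": 0.022}, {"tx": 0, "ty": 0, "tz": 0, "turn": 0, "gripper": 0.022}])

```text
time_s: 4.85
tcp_pos: [0.43, 0.0604, 0.0296]
eef_rot: [-90.1, -0.1, 86.5]
contact_force: [-3.2, 1.3, 8.2]
gripper_width: 0.0295
```

Emit:
apply_moves(deltas=[{"tx": 0, "ty": -0.01, "tz": 0, "turn": 0, "gripper": 0.022}, {"tx": 0, "ty": -0.04, "tz": 0, "turn": 0, "gripper": 0.022}, {"tx": 0, "ty": -0.08, "tz": 0, "turn": 0, "gripper": 0.022}, {"tx": 0, "ty": -0.11, "tz": 0, "turn": 0, "gripper": 0.022}, {"tx": 0, "ty": -0.12, "tz": 0, "turn": 0, "gripper": 0.022}])

```text
time_s: 5.35
tcp_pos: [0.4309, 0.0607, 0.1525]
eef_rot: [-90.3, -0.2, 86.5]
contact_force: [0.3, 1.1, -1.2]
gripper_width: 0.0298
```

```bash
python3 - <<'E'
from h import *
s=r.get_state();print(s['eef_rot'],s['contact_force'],s['gripper_width'])
ims=[]
for n in ('wrist','side'):
    po=pose(); p,d=capture(n); print(po[0])
    np.savez(f'pics/{n}5.npz',p=p,d=d,t=po[0],M=po[1])
    u,v=(320,230) if n=='wrist' else proj('side',po[0]).astype(int)
    q=p[v-50:v+50,u-50:u+50]; ims.append(cv2.resize(np.clip(q*1.5,0,255).astype(np.uint8)[:,:,::-1],(400,400),interpolation=cv2.INTER_CUBIC))
cv2.imwrite('pics/l5.png',np.hstack(ims))
E
```

```text
[-90.30125517  -0.18940286  86.52773347] [ 0.3472055   1.0944508  -1.17541031] 0.029828693593024456
[0.43089802 0.06067121 0.15249799]
[0.43091209 0.06067771 0.15236063]
```

View pics/l5.png

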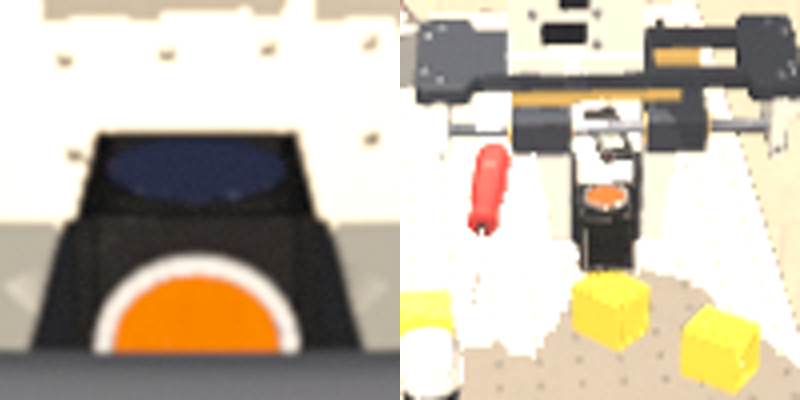

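```bash
python3 - <<'E'
from h import *
T=camera_info('wrist')['tool_from_camera']
def tp(u,v,y):
    K,e,M=camera_info('wrist')['K'],T[:3,3],T[:3,:3]
    a=(u-K[0,2])/K[0,0]; b=(v-K[1,2])/K[1,1]; t=np.hypot(a,b); s=np.sin(t)/t
    d=M@np.array([a*s,-b*s,-np.cos(t)]); return (e+d*(y-e[1])/d[1]).round(4)
f=lambda u,v:(270+u/4-.5,180+v/4-.5)
for c in((80,215),(318,218)): print('top',tp(*f(*c),-.0044))
for c in((98,133),(300,133)): print('bot',tp(*f(*c),.0296))
E
```

```text
top [-0.019  -0.0044 -0.0148]
top [-0.0186 -0.0044  0.0136]
bot [-0.0179  0.0296 -0.0152]
bot [-0.0178  0.0296  0.0141]
```

Emit:
apply_moves(deltas=[{"tx": 0.042, "ty": 0, "tz": -0.01, "turn": -0.08, "gripper": 0.022}, {"tx": 0.084, "ty": 0, "tz": -0.02, "turn": -0.16, "gripper": 0.022}, {"tx": 0.127, "ty": 0, "tz": -0.03, "turn": -0.24, "gripper": 0.022}, {"tx": 0.17, "ty": 0, "tz": -0.04, "turn": -0.32, "gripper": 0.022}, {"tx": 0.212, "ty": 0, "tz": -0.048, "turn": -0.393, "gripper": 0.022}])

```text
time_s: 5.95
tcp_pos: [0.4899, 0.2698, 0.1465]
eef_rot: [-89.8, 0.1, 109.2]
contact_force: [0.8, -0.7, -1.6]
gripper_width: 0.0295
```

Emit:
apply_moves(deltas=[{"tx": 0, "ty": 0, "tz": 0, "turn": 0, "gripper": 0.022}, {"tx": 0, "ty": 0, "tz": 0, "turn": 0, "gripper": 0.022}])

```text
time_s: 6.15
tcp_pos: [0.4893, 0.2687, 0.1461]
eef_rot: [-89.8, 0.1, 109.1]
contact_force: [0.4, -0.5, -2.3]
gripper_width: 0.0296
```

```bash
python3 - <<'E'
from h import *
s=r.get_state();print(s['eef_rot'],s['contact_force'],s['gripper_width'])
ims=[]
for n in ('wrist','side'):
    po=pose(); p,d=capture(n); print(po[0])
    np.savez(f'pics/{n}6.npz',p=p,d=d,t=po[0],M=po[1])
    u,v=(320,190) if n=='wrist' else proj('side',po[0]).astype(int)+[0,20]
    q=p[v-60:v+60,u-50:u+50]; ims.append(cv2.resize(np.clip(q*1.4,0,255).astype(np.uint8)[:,:,::-1],(400,480),interpolation=cv2.INTER_CUBIC))
cv2.imwrite('pics/l6.png',np.hstack(ims))
X=np.array([-.3256,.9455]);Y=np.array([-.9455,-.3256]); d=po[0][:2]-[.4963,.2565]; print('holder',d@X,d@Y)
E
```

```text
[-8.97747824e+01  9.28779231e-02  1.09055869e+02] [ 0.44658473 -0.46018939 -2.28124044] 0.029609775301215002
[0.48929182 0.2687249  0.14607836]
[0.4892134  0.26795203 0.14651775]
holder 0.013135293531894278 0.0029716006099137424
```

View pics/l6.png

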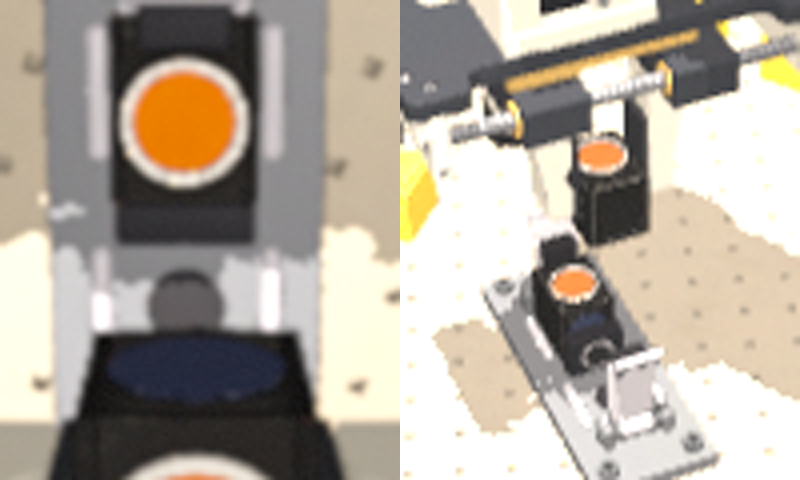

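```bash
cat >> h.py <<'E'
T=camera_info('wrist')['tool_from_camera']
def tp(u,v,y):
    K,e,M=camera_info('wrist')['K'],T[:3,3],T[:3,:3]
    a=(u-K[0,2])/K[0,0]; b=(v-K[1,2])/K[1,1]; t=np.hypot(a,b); s=np.sin(t)/t
    d=M@np.array([a*s,-b*s,-np.cos(t)]); return (e+d*(y-e[1])/d[1]).round(4)
def rings(f='',p=None,h=.046,zt=None):
    p=p.astype(int); m=(p[...,0]>140)&(p[...,2]<90)&(p[...,1]<180)&(p[...,1]>50)
    n,l,s,c=cv2.connectedComponentsWithStats(m.astype(np.uint8))
    return [(c[i].round(1),s[i,4],tp(*c[i],zt-h)) for i in range(1,n) if s[i,4]>60]
E
python3 - <<'E'
from h import *
z=np.load('pics/wrist6.npz'); 
for o in rings(p=z['p'],zt=z['t'][2]): print(o)
f=lambda u,v:(270+u/4-.5,130+v/4-.5)
zt=z['t'][2]
for c in((47,190),(327,190)): print('plate sides',tp(*f(*c),zt-.01))
for c in((112,20),(257,20),(112,205),(257,205)): print('loaded',tp(*f(*c),zt-.044))
for c in((66,420),(328,420)): print('held top',tp(*f(*c),-.0044))
for c in((98,335),(304,335)): print('held bot',tp(*f(*c),.0296))
E
```

```text
(array([254.3,  18.5]), np.int32(108), array([-0.1529,  0.1001, -0.051 ]))
(array([523.5,  18.6]), np.int32(71), array([-0.1761,  0.1001,  0.1844]))
(array([609.6,  26.6]), np.int32(198), array([-0.2059,  0.1001,  0.3228]))
(array([315.6, 160.1]), np.int32(501), array([-0.038 ,  0.1001, -0.0033]))
(array([318.9, 259. ]), np.int32(605), array([ 0.0479,  0.1001, -0.0008]))
(array([252.4, 286.2]), np.int32(91), array([ 0.0774,  0.1001, -0.0622]))
(array([384.9, 287. ]), np.int32(67), array([0.0784, 0.1001, 0.0602]))
plate sides [-0.0169  0.1361 -0.0352]
plate sides [-0.0168  0.1361  0.0289]
loaded [-0.0581  0.1021 -0.0174]
loaded [-0.0581  0.1021  0.0109]
loaded [-0.0209  0.1021 -0.0179]
loaded [-0.0209  0.1021  0.0112]
held top [-0.0187 -0.0044 -0.0165]
held top [-0.0187 -0.0044  0.0147]
held bot [-0.0179  0.0296 -0.0153]
held bot [-0.0179  0.0296  0.0147]
```

Emit:
apply_moves(deltas=[{"tx": 0, "ty": 0.02, "tz": -0.0026, "turn": 0, "gripper": 0.022}, {"tx": 0, "ty": 0.04, "tz": -0.0026, "turn": 0, "gripper": 0.022}, {"tx": 0, "ty": 0.055, "tz": -0.0026, "turn": 0, "gripper": 0.022}, {"tx": 0, "ty": 0.065, "tz": -0.0026, "turn": 0, "gripper": 0.022}, {"tx": 0, "ty": 0.065, "tz": -0.0026, "turn": 0, "gripper": 0.022}])

```text
time_s: 6.75
tcp_pos: [0.492, 0.268, 0.0823]
eef_rot: [-89.9, 0.1, 109.0]
contact_force: [-0.8, 0.6, -1.4]
gripper_width: 0.0297
```

```bash
python3 - <<'E'
from h import *
s=r.get_state();print(s['eef_rot'],s['contact_force'],s['gripper_width'])
ims=[]
for n in ('wrist','side'):
    po=pose(); p,d=capture(n); print(po[0])
    np.savez(f'pics/{n}7.npz',p=p,d=d,t=po[0],M=po[1])
    if n=='wrist':
        for o in rings(p=p,zt=po[0][2]): print(o)
    u,v=(320,190) if n=='wrist' else proj('side',po[0]).astype(int)+[0,0]
    q=p[v-60:v+60,u-50:u+50]; ims.append(cv2.resize(np.clip(q*1.4,0,255).astype(np.uint8)[:,:,::-1],(400,480),interpolation=cv2.INTER_CUBIC))
cv2.imwrite('pics/l7.png',np.hstack(ims))
X=np.array([-.3256,.9455]);Y=np.array([-.9455,-.3256]); d=po[0][:2]-[.4963,.2565]; print('holder',d@X,d@Y)
E
```

```text
[-8.98575103e+01  6.47008596e-02  1.08953311e+02] [-0.76358142  0.64890762 -1.37900863] 0.02965570707166139
[0.49196008 0.26804808 0.08226192]
(array([234.3,   4.9]), np.int32(79), array([-0.1424,  0.0363, -0.05  ]))
(array([624.5,  14.9]), np.int32(421), array([-0.1914,  0.0363,  0.2652]))
(array([318.8, 179.2]), np.int32(906), array([-0.0367,  0.0363, -0.0008]))
(array([318.9, 259. ]), np.int32(611), array([ 0.0153,  0.0363, -0.0008]))
(array([252.4, 286.1]), np.int32(95), array([ 0.0368,  0.0363, -0.0459]))
(array([384.9, 286.7]), np.int32(68), array([0.0374, 0.0363, 0.044 ]))
[0.49252274 0.26864101 0.08329934]
holder 0.012709198796144716 -0.00038171231270086583
```

View pics/l7.png

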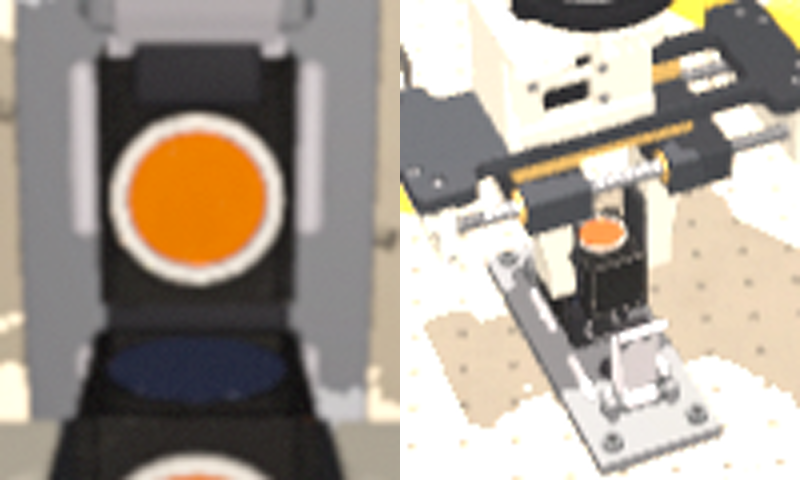

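The held and loaded rings share the same lateral offset of −0.8 mm, and the yaw is 109.0°. The side view shows the cube above the wall, short of the gate. Next I'll lower to nose height and move out to touch the gate.

Emit:
apply_moves(deltas=[{"tx": 0, "ty": 0.004, "tz": 0, "turn": 0, "gripper": 0.022}, {"tx": 0.003, "ty": 0.004, "tz": 0, "turn": 0, "gripper": 0.022}, {"tx": 0.005, "ty": 0.004, "tz": 0, "turn": 0, "gripper": 0.022}, {"tx": 0.005, "ty": 0.004, "tz": 0, "turn": 0, "gripper": 0.022}])

```text
time_s: 7.25
tcp_pos: [0.4912, 0.2747, 0.0799]
eef_rot: [-90.0, -0.0, 109.0]
contact_force: [0.4, 0.5, -1.2]
gripper_width: 0.0297
```

Emit:
apply_moves(deltas=[{"tx": 0.001, "ty": 0, "tz": 0, "turn": 0, "gripper": 0.022}, {"tx": 0.002, "ty": 0, "tz": 0, "turn": 0, "gripper": 0.022}])

```text
time_s: 7.45
tcp_pos: [0.4906, 0.2759, 0.0798]
eef_rot: [-90.0, 0.0, 109.0]
contact_force: [0.3, -2.9, 1.4]
gripper_width: 0.0298
```

Emit:
apply_moves(deltas=[{"tx": 0.001, "ty": 0, "tz": 0, "turn": 0, "gripper": 0.022}, {"tx": 0.002, "ty": 0, "tz": 0, "turn": 0, "gripper": 0.022}])

```text
time_s: 7.65
tcp_pos: [0.4898, 0.2777, 0.0796]
eef_rot: [-90.0, 0.0, 109.0]
contact_force: [0.5, -3.4, 1.4]
gripper_width: 0.0297
```

Emit:
apply_moves(deltas=[{"tx": 0.001, "ty": 0, "tz": 0, "turn": 0, "gripper": 0.022}, {"tx": 0.002, "ty": 0, "tz": 0, "turn": 0, "gripper": 0.022}])

```text
time_s: 7.85
tcp_pos: [0.4891, 0.2797, 0.0796]
eef_rot: [-90.0, 0.0, 109.0]
contact_force: [1.5, -4.4, 2.5]
gripper_width: 0.0298
```

Contact came at about −3 N with TCP at roughly holder x = 20 mm, which agrees with the measured nose position. I'll push a little further and then check.

Emit:
apply_moves(deltas=[{"tx": 0.001, "ty": 0, "tz": 0, "turn": 0, "gripper": 0.022}, {"tx": 0.001, "ty": 0, "tz": 0, "turn": 0, "gripper": 0.022}])

```text
time_s: 8.05
tcp_pos: [0.4888, 0.2809, 0.0796]
eef_rot: [-90.0, 0.0, 109.0]
contact_force: [1.7, -2.7, 2.0]
gripper_width: 0.0296
```

```bash
cat > look.py <<'E'
import sys
from h import *
k=sys.argv[1]
s=r.get_state();print(s['time_s'],s['eef_rot'].round(2),s['contact_force'].round(1),s['gripper_width'])
ims=[]
for n in ('wrist','side'):
    po=pose(); p,d=capture(n); print(po[0].round(4))
    np.savez(f'pics/{n}{k}.npz',p=p,d=d,t=po[0],M=po[1])
    if n=='wrist':
        for o in rings(p=p,zt=po[0][2]):
            if 280<o[0][0]<360: print(o)
    u,v=(320,190) if n=='wrist' else proj('side',po[0]).astype(int)+[0,0]
    q=p[v-60:v+60,u-50:u+50]; ims.append(cv2.resize(np.clip(q*1.4,0,255).astype(np.uint8)[:,:,::-1],(400,480),interpolation=cv2.INTER_CUBIC))
cv2.imwrite(f'pics/l{k}.png',np.hstack(ims))
X=np.array([-.3256,.9455]);Y=np.array([-.9455,-.3256]); d=po[0][:2]-[.4963,.2565]; print('holder',(d@X).round(4),(d@Y).round(4))
E
python3 look.py 8
```

```text
8.05 [-8.9990e+01  1.0000e-02  1.0903e+02] [ 1.7 -2.7  2. ] 0.029645052239562875
[0.4888 0.2809 0.0796]
(array([321.1, 157.8]), np.int32(969), array([-0.0497,  0.0336,  0.0005]))
(array([318.7, 259.3]), np.int32(630), array([ 0.0141,  0.0336, -0.0009]))
[0.4888 0.2808 0.0796]
holder 0.0254 -0.0008
```

View pics/l8.png

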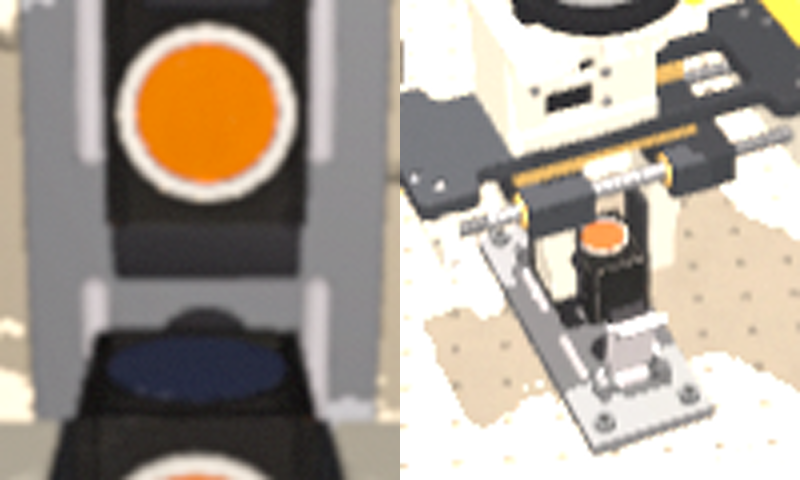

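```bash
python3 - <<'E'
from h import *
z=np.load('pics/wrist8.npz'); zt=z['t'][2]; p=z['p'].astype(int)
print(p[180:222,316,:].sum(1)); print(p[180:222,305,:].sum(1))
for r_ in (198,198.75,199.5): print('wall',tp(320,r_,zt-.033))
for r_ in (212,213): print('cube',tp(320,r_,.0296))
E
```

```text
[159  83  87  87  92 100 119 126 119 114 112 116 109 106 111 103 107  98
 110 168 249 291 300 299 299 295 264 212 145 108 101  89  80  74  91 100
 104  99 105 100 100 100]
[ 82  86  93  92  88 103 117 121 118 116 115 110 106 108 110 102 104  96
 106 168 247 288 297 296 294 293 296 295 295 298 285 235 161  94  74  83
  93 100 100 106 107 102]
wall [-0.0223  0.0466 -0.0001]
wall [-0.0218  0.0466 -0.0001]
wall [-0.0213  0.0466 -0.0001]
cube [-0.0187  0.0296 -0.0002]
cube [-0.0181  0.0296 -0.0002]
```

Emit:
apply_moves(deltas=[{"tx": 0, "ty": 0.003, "tz": 0.001, "turn": 0, "gripper": 0.022}, {"tx": 0, "ty": 0.006, "tz": 0.001, "turn": 0, "gripper": 0.022}, {"tx": 0, "ty": 0.009, "tz": 0.001, "turn": 0, "gripper": 0.022}, {"tx": 0, "ty": 0.012, "tz": 0.001, "turn": 0, "gripper": 0.022}])

```text
time_s: 8.55
tcp_pos: [0.4877, 0.2804, 0.0671]
eef_rot: [-90.0, 0.0, 109.0]
contact_force: [1.5, -3.5, 1.0]
gripper_width: 0.0299
```

```bash
python3 look.py 9;  python3 - <<'E'
from h import *
z=np.load('pics/wrist9.npz'); zt=z['t'][2]; p=z['p'].astype(int)
print(p[175:222,305,:].sum(1)); 
for r_ in (198,200,202,204): print('wall',r_,tp(320,r_,zt-.033))
for r_ in (211,212,213): print('cube',tp(320,r_,.0296))
E
```

```text
8.55 [-8.9970e+01  1.0000e-02  1.0902e+02] [ 1.5 -3.5  1. ] 0.029938665908733758
[0.4877 0.2804 0.0671]
(array([319.2, 161.4]), np.int32(1127), array([-0.0496,  0.0211, -0.0006]))
(array([318.7, 259.3]), np.int32(631), array([ 0.0076,  0.0211, -0.0009]))
[0.4876 0.2803 0.0666]
holder 0.0253 0.0005
[421 478 509 504 446 335 198 114  83  91  93  91  95  93  90  97  96 104
 108 115 116 110 112 111 105 107 107 100  94 121 190 257 291 301 301 294
 261 198 118  78  86  89 100 108 101 107 105]
wall 198 [-0.0259  0.0341 -0.0001]
wall 200 [-0.0246  0.0341 -0.0001]
wall 202 [-0.0234  0.0341 -0.0001]
wall 204 [-0.0222  0.0341 -0.0001]
cube [-0.0193  0.0296 -0.0002]
cube [-0.0187  0.0296 -0.0002]
cube [-0.0181  0.0296 -0.0002]
```

View pics/l9.png

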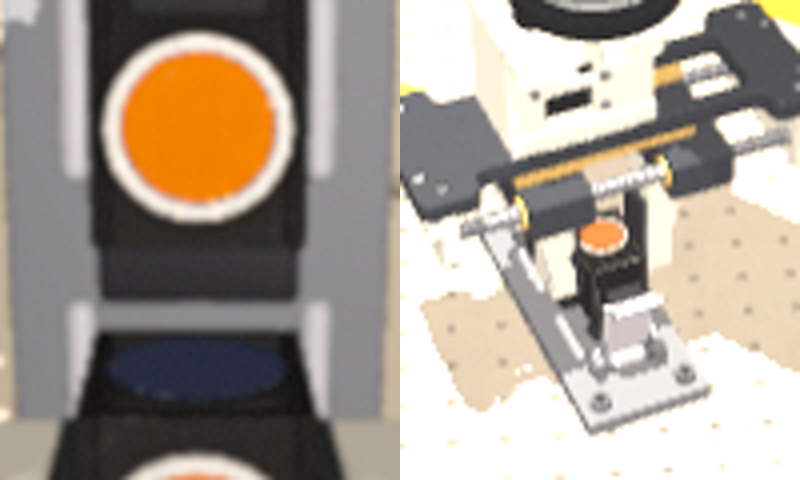

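The loaded and held rings line up laterally (−0.6 and −0.9 mm), and the wall gap is about 2.5 mm. I'll shift 0.5 mm toward the wall and continue down.

Emit:
apply_moves(deltas=[{"tx": -0.0005, "ty": 0.003, "tz": 0, "turn": 0, "gripper": 0.022}, {"tx": -0.0005, "ty": 0.006, "tz": 0, "turn": 0, "gripper": 0.022}, {"tx": -0.0005, "ty": 0.009, "tz": 0, "turn": 0, "gripper": 0.022}, {"tx": -0.0005, "ty": 0.012, "tz": 0, "turn": 0, "gripper": 0.022}])

```text
time_s: 9.05
tcp_pos: [0.4881, 0.28, 0.0553]
eef_rot: [-90.0, -0.0, 109.0]
contact_force: [1.7, -3.7, 1.8]
gripper_width: 0.0299
```

Emit:
apply_moves(deltas=[{"tx": 0, "ty": 0.003, "tz": 0, "turn": 0, "gripper": 0.022}, {"tx": 0, "ty": 0.006, "tz": 0, "turn": 0, "gripper": 0.022}, {"tx": 0, "ty": 0.009, "tz": 0, "turn": 0, "gripper": 0.022}])

```text
time_s: 9.35
tcp_pos: [0.4881, 0.2801, 0.0463]
eef_rot: [-90.0, -0.0, 109.0]
contact_force: [1.1, -4.3, 1.2]
gripper_width: 0.0295
```

Emit:
apply_moves(deltas=[{"tx": 0, "ty": 0.002, "tz": 0, "turn": 0, "gripper": 0.022}, {"tx": 0, "ty": 0.004, "tz": 0, "turn": 0, "gripper": 0.022}, {"tx": 0, "ty": 0.004, "tz": 0, "turn": 0, "gripper": 0.022}])

```text
time_s: 9.65
tcp_pos: [0.4876, 0.2801, 0.0417]
eef_rot: [-89.9, -0.0, 109.0]
contact_force: [0.8, -1.8, -7.3]
gripper_width: 0.0299
```

```bash
python3 look.py 10
```

```text
9.65 [-89.95  -0.   109.  ] [ 0.8 -1.8 -7.3] 0.02991185840825001
[0.4876 0.2801 0.0417]
(array([318.8, 170.7]), np.int32(1558), array([-0.0495, -0.0043, -0.0008]))
(array([318.7, 259.4]), np.int32(623), array([-0.0053, -0.0043, -0.0009]))
[0.4876 0.2801 0.0418]
holder 0.0251 0.0005
```

View pics/l10.png

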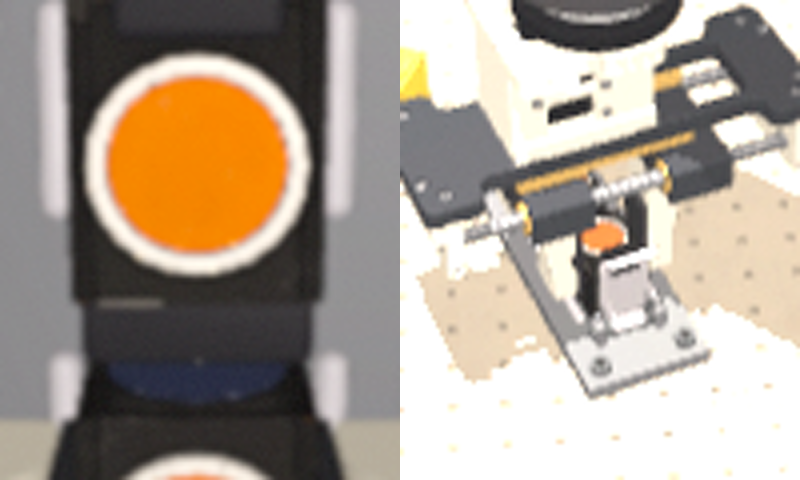

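Emit:
apply_moves(deltas=[{"tx": 0, "ty": 0.001, "tz": 0, "turn": 0, "gripper": 0.022}, {"tx": 0, "ty": 0.002, "tz": 0, "turn": 0, "gripper": 0.022}, {"tx": 0, "ty": 0.002, "tz": 0, "turn": 0, "gripper": 0.022}])

```text
time_s: 10.05
tcp_pos: [0.4884, 0.2807, 0.041]
eef_rot: [-90.1, -0.0, 109.0]
contact_force: [0.4, 0.4, -1.5]
gripper_width: 0.0296
```

```bash
python3 look.py 11
```

```text
10.05 [-9.0070e+01 -4.0000e-02  1.0904e+02] [ 0.4  0.4 -1.5] 0.029555743088735185
[0.4884 0.2807 0.041 ]
(array([321. , 170.3]), np.int32(1576), array([-0.0498, -0.005 ,  0.0001]))
(array([318.7, 259.4]), np.int32(622), array([-0.0057, -0.005 , -0.0009]))
[0.4884 0.2807 0.041 ]
holder 0.0254 -0.0004
```

View pics/l11.png

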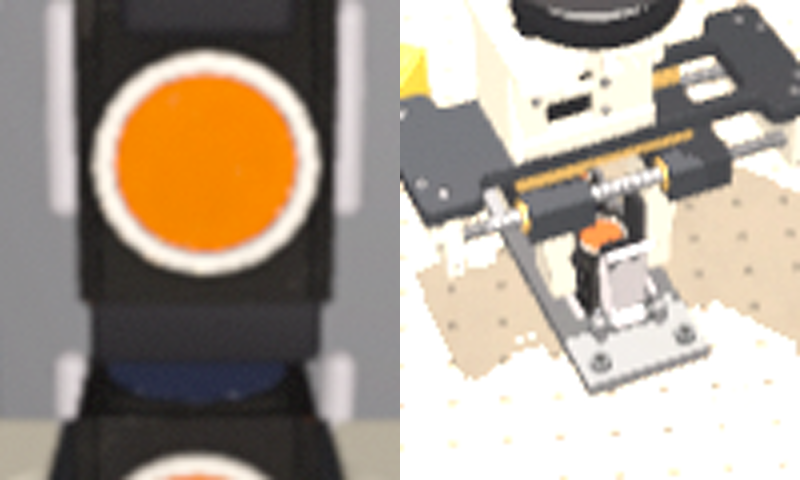

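The gate has closed over the cube: the side force is gone and the leaf covers the ring's edge. The cube may still be about 1 mm high, so I'll ease down until it contacts.

Emit:
apply_moves(deltas=[{"tx": 0, "ty": 0.001, "tz": 0, "turn": 0, "gripper": 0.022}, {"tx": 0, "ty": 0.001, "tz": 0, "turn": 0, "gripper": 0.022}])

```text
time_s: 10.35
tcp_pos: [0.4881, 0.2802, 0.0397]
eef_rot: [-90.0, -0.0, 109.0]
contact_force: [-0.2, 0.7, -0.6]
gripper_width: 0.0302
```

Emit:
apply_moves(deltas=[{"tx": 0, "ty": 0.001, "tz": 0, "turn": 0, "gripper": 0.022}, {"tx": 0, "ty": 0.001, "tz": 0, "turn": 0, "gripper": 0.022}])

```text
time_s: 10.55
tcp_pos: [0.4882, 0.2802, 0.0396]
eef_rot: [-90.0, -0.0, 109.0]
contact_force: [-4.1, -1.0, 9.9]
gripper_width: 0.0299
```

It has seated: 9.9 N upward at TCP z = 0.0396, as predicted. Now I'll release.

Emit:
apply_moves(deltas=[{"tx": 0, "ty": -0.0005, "tz": 0, "turn": 0, "gripper": 0.034}, {"tx": 0, "ty": -0.0005, "tz": 0, "turn": 0, "gripper": 0.04}, {"tx": 0, "ty": -0.0005, "tz": 0, "turn": 0, "gripper": 0.046}, {"tx": 0, "ty": -0.0005, "tz": 0, "turn": 0, "gripper": 0.05}, {"tx": 0, "ty": -0.0005, "tz": 0, "turn": 0, "gripper": 0.05}])

```text
time_s: 11.05
tcp_pos: [0.488, 0.28, 0.0389]
eef_rot: [-90.0, 0.0, 109.0]
contact_force: [-0.3, 0.1, -0.3]
gripper_width: 0.0494
```

Emit:
apply_moves(deltas=[{"tx": 0, "ty": -0.005, "tz": 0, "turn": 0, "gripper": 0.05}, {"tx": 0, "ty": -0.02, "tz": 0, "turn": 0, "gripper": 0.05}, {"tx": 0, "ty": -0.05, "tz": 0, "turn": 0, "gripper": 0.05}, {"tx": 0, "ty": -0.09, "tz": 0, "turn": 0, "gripper": 0.05}, {"tx": 0, "ty": -0.13, "tz": 0, "turn": 0, "gripper": 0.05}])

```text
time_s: 11.55
tcp_pos: [0.4878, 0.2797, 0.1705]
eef_rot: [-90.0, 0.0, 109.0]
contact_force: [0.7, 1.0, 0.5]
gripper_width: 0.0501
```

Emit:
apply_moves(deltas=[{"tx": 0.03, "ty": 0, "tz": 0, "turn": 0, "gripper": 0.05}, {"tx": 0.06, "ty": 0, "tz": 0, "turn": 0, "gripper": 0.05}, {"tx": 0.06, "ty": 0, "tz": 0, "turn": 0, "gripper": 0.05}])

```text
time_s: 11.85
tcp_pos: [0.4681, 0.3394, 0.17]
eef_rot: [-90.1, -0.1, 109.1]
contact_force: [0.1, -0.1, -0.2]
gripper_width: 0.0503
```

```bash
python3 - <<'E'
from h import *
ims=[]
for n in ('wrist','side'):
    po=pose(); p,d=capture(n); print(po[0].round(4))
    if n=='wrist':
        for h in (.046,):
          for o in rings(p=p,zt=po[0][2],h=h): print(o)
    u,v=(320,175) if n=='wrist' else (322,235)
    q=p[v-60:v+60,u-50:u+50]; ims.append(cv2.resize(np.clip(q*1.4,0,255).astype(np.uint8)[:,:,::-1],(400,480),interpolation=cv2.INTER_CUBIC))
    cv2.imwrite(f'pics/{n}12.png',p[:,:,::-1])
cv2.imwrite('pics/l12.png',np.hstack(ims))
E
```

```text
[0.4681 0.3394 0.17  ]
(array([320.2,  70.2]), np.int32(386), array([-0.1116,  0.124 ,  0.0004]))
(array([319.3, 125. ]), np.int32(427), array([-0.0646,  0.124 , -0.0003]))
(array([217.5, 285.2]), np.int32(66), array([ 0.0935,  0.124 , -0.1059]))
[0.468  0.3381 0.1695]
```

View pics/l12.png

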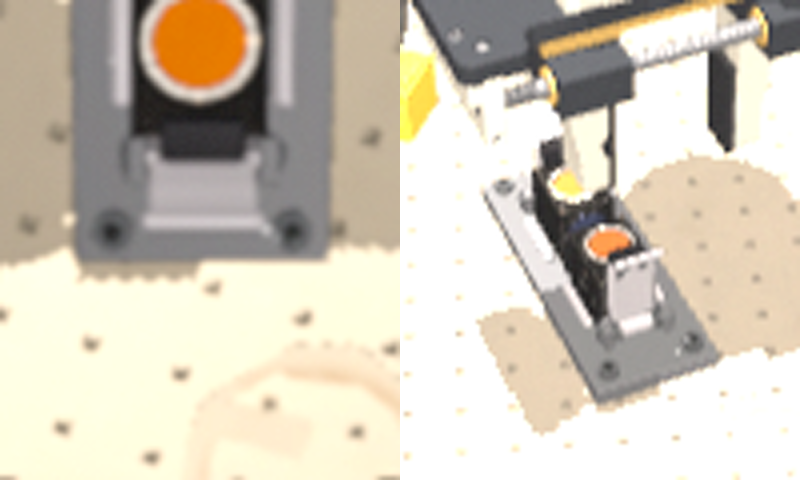

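View pics/side12.png

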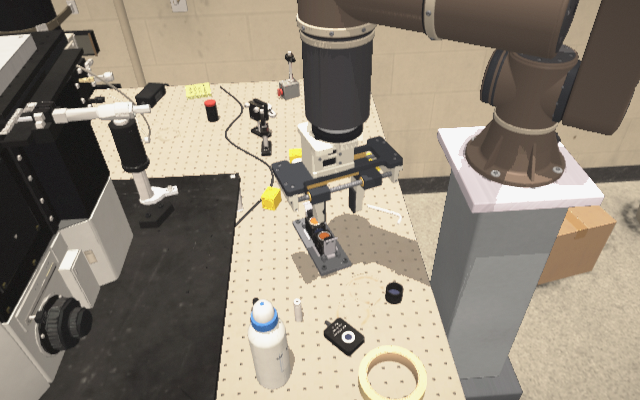

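The nose lies over the cube top and the gate is upright. I'll take one more view with better geometry to verify position and height against the loaded cube.

Emit:
apply_moves(deltas=[{"tx": -0.01, "ty": -0.03, "tz": 0, "turn": 0, "gripper": 0.05}, {"tx": -0.025, "ty": -0.05, "tz": 0, "turn": 0, "gripper": 0.05}, {"tx": -0.025, "ty": -0.05, "tz": 0, "turn": 0, "gripper": 0.05}, {"tx": -0.025, "ty": -0.05, "tz": 0, "turn": 0, "gripper": 0.05}])

```text
time_s: 12.35
tcp_pos: [0.4768, 0.3124, 0.2193]
eef_rot: [-90.0, -0.0, 108.9]
contact_force: [-1.5, -0.7, 0.0]
gripper_width: 0.05
```

```bash
python3 - <<'E'
from h import *
po=pose(); p,d=capture('wrist'); print(po[0])
for o in rings(p=p,zt=po[0][2]):
    u,v=o[0].astype(int); dd=np.median(d[v-3:v+4,u-3:u+4]); e,rr=ray('wrist',u,v,po)
    K,e2,M=cam('wrist',po); c=M.T@rr; X=e+rr*dd/(-c[2]); print(o,'depth pt',X.round(4))
q=p[80:200,270:370]
cv2.imwrite('pics/l13.png',cv2.resize(np.clip(q*1.5,0,255).astype(np.uint8)[:,:,::-1],(500,600),interpolation=cv2.INTER_CUBIC))
p,d=capture('side'); m=p.astype(int); m=(m[...,0]>140)&(m[...,2]<90)&(m[...,1]<180)&(m[...,1]>50)
n,l,s,c=cv2.connectedComponentsWithStats(m.astype(np.uint8))
for i in range(1,n):
    if 15<s[i,4]<120 and 280<c[i][0]<350 and c[i][1]>200:
        u,v=c[i].round().astype(int); e,rr=ray('side',*c[i]); print(c[i],s[i,4],(e+rr*d[v,u]).round(4))
E
```

```text
[0.47684768 0.31236893 0.21931574]
(array([266.6,   4.3]), np.int32(66), array([-0.1916,  0.1733, -0.0538])) depth pt [0.5976 0.1413 0.0214]
(array([319. , 104.5]), np.int32(288), array([-0.0834,  0.1733, -0.0006])) depth pt [0.5046 0.2333 0.0446]
(array([318.3, 150.9]), np.int32(284), array([-0.0361,  0.1733, -0.0012])) depth pt [0.4903 0.2782 0.0446]
(array([217.8, 285.1]), np.int32(94), array([ 0.1249,  0.1733, -0.125 ])) depth pt [0.5144 0.2935 0.2886]
(array([419.4, 285.3]), np.int32(77), array([0.1253, 0.1733, 0.123 ])) depth pt [0.4608 0.2753 0.2883]
[315.06521739 220.43478261] 46 [0.5038 0.234  0.0445]
[323.44444444 235.17777778] 45 [0.4901 0.2815 0.0482]
```

View pics/l13.png

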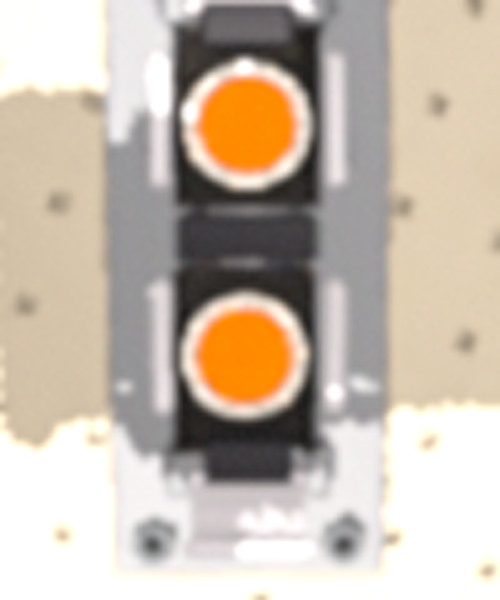

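The loaded and newly placed cube tops are at the same height (0.0446 m), the gaps at the wall look alike, and the nose covers the cube edge. I'll hand in.

```bash
python3 -c "
from plant import r
print(r.close_job())"
```

```text
the job is handed in; nothing more can be done
None
```

The loose cube is loaded in the empty place with its window facing the middle wall, and the spring gate is closed over it. I handed the job in at about 12.5 s of robot time, with the arm clear and touching nothing.

I gripped the cube on its plain faces and turned it to match the holder (yaw 109°). I pushed the gate back with the cube's closed +x face, with contact showing as 3–4 N. I then lowered the cube beside the wall until the gate closed and the cube met the base plate with 9.9 N, and let go.

**Last checks:**
- **Height:** both cube tops read the same, 0.0446 m by wrist depth.
- **Sideways alignment:** the two cubes agree within about 1 mm.
- **Gate:** it stands upright with its nose over the cube's edge, like the one on the loaded cube. The side force dropped to zero when it closed.
- **Other things:** I didn't touch anything else in the scene, but took no measurements of it.

**Disagreement:** the spacing between the two cubes' rings measured 47 mm from the wrist and 49.5 mm from the side, against the nominal 51 mm. The cube may sit on the wall side of its 3 mm play. Estimates of its x position while lowering also varied by about 2 mm. It still went in without binding. A brief 7 N downward force appeared as the gate closed over the cube, and it had gone by the next reading.

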